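# Open the fume extractor's damper and start its fan

### The job

Get the bench fume extractor drawing at full strength for welding: with a finger, push the damper lever on top of the duct round past its half-open catch until it clicks home fully open against its end stop, and press the flat-topped start button on the fan's starter all the way in (not the wider, mushroom-headed stop button beside it). Either may come first. Push only: do not pinch the lever, and leave the loose tools and parts lying where they are.

Things in the scene. Friction and masses are not known exactly. Their poses are not given: they have to be found in the camera images.
- damper_lever (a joint): angle of the damper lever about its upright shaft. 0 = shut, square across the duct, pointing at the robot; grows anticlockwise from above, the grip swinging to the robot's right; 0.785 = half-open catch; 1.571 = fully open, along the duct on its end stop. Starts at 0 to 0.5, stays where left. Ribs before and after half-open (0.67, 0.91) and at 1.45 take 5 to 9 N at the grip, elsewhere 1 to 2 N
- damper_pivot (a point): point on the lever's shaft axis, at mid-height of the grip, 222 mm above the bench; its axes turn with the lever: -x points along the lever to the grip, +y is the side to push on, z up (the grip travels towards -y)
- damper_grip (a point): middle of the lever's grip, 113 mm from the shaft; axes as damper_pivot. Black handle 70 mm long (along the lever), 20 mm wide; its underside is 210 mm, its steel bar's top edge 234 mm above the bench. Below it is free air down to the duct (top at 150 mm; a damper flange at 166 mm); the quadrant plate under the lever (top at 203 mm) reaches only 86 mm from the shaft
- grip_push_side: the grip's scale (half handle) on the side to push, 70 x 7 x 20 mm; origin at its middle
- grip_far_side: the grip's scale on the other side, 70 x 7 x 20 mm; origin at its middle; pressing on both scales at once counts as pinching
- extractor: fixed fume extractor; origin on the bench below the lever's shaft, y axis along the duct (100 mm diameter, axis 100 mm up). At 360 to 700 mm to its right (-y) the fan cabinet, 350 mm high with a handle to 392 mm, reaching 70 mm to the front, 250 mm to the back; at 300 to 600 mm to its left (+y) the slot hood, 222 mm high, reaching 60 mm to front and back
- start_button (a joint): travel of the start button, 0 = out, 0.006 m = fully in; springs back; about 5 N fully in
- start_button_top (a point): centre of the top of the start button: a flat-topped round black button of 24 mm diameter in a steel bezel, 78 mm above the bench, pressed straight down
- stop_button (a joint): travel of the stop button, 0 = out, 0.005 m = fully in; must not be pressed
- stop_top (a point): centre of the top of the stop button: black domed mushroom head of 50 mm diameter, 93 mm above the bench, 84 mm from the start button
- starter: the fixed two-button starter station, a grey box 85 (x) x 174 (y) x 56 mm high lying on the bench; origin under its middle; the start button is 42 mm towards its +y, the stop button 42 mm towards its -y; a short conduit leaves its +y end
- tee_weldment: loose bystander: a T welded from 25 mm square tube, 120 x 100 mm, lying flat; origin under the middle of the cross bar
- pliers: loose bystander: combination pliers lying flat, about 170 mm long, 14 mm thick; origin under the rivet, jaws towards its +x
- magnet_square: loose bystander: arrow-shaped magnetic welding square lying flat, about 90 x 64 mm, 21 mm thick; origin under its middle
- tube_stub: loose bystander: offcut of round steel tube standing on end, 32 mm diameter, 75 mm tall; origin at the centre of its foot
- paste_jar: loose bystander: jar of nozzle paste, 72 mm diameter, 75 mm tall; origin at the centre of its foot
- chipping_hammer: loose bystander: hammer lying flat, 240 mm long; origin under its middle, head towards its +x
- wire_brush: loose bystander: wire brush lying flat, 220 mm long; origin under its middle, bristles towards its +x

How it is judged:
By the outcome, as a careful person would: the job done as asked, in the order asked, and still so for the second after the job is handed in, with the robot touching nothing.
It also fails if it takes over 48 s, if anything falls off the work surface, if the arm or the gripper's body presses on something with over 40 N, if the wrist force passes 120 N, or if a joint passes its speed limit or range.

### The arm

A 6-joint arm with a two-finger parallel gripper is mounted at the origin on the work surface. World frame = base frame: x ahead of the robot, y to its left, z up, the work surface at z = 0. Lengths are in m, angles in degrees, forces in N, time in s.
With the tool pointing down it reaches from about 0.375 to 0.9 m from the base axis. Payload 3.1 kg.
Tool frame: the origin (TCP) lies at the very end of the fingers, on their centre line; the grasp point (between the pads) lies 19 mm behind it; z points along the fingers, y is the direction in which the jaws open and shut (so a half turn about z gives the same grasp; the last joint's range is limited). The gripper opens to 87 mm and grips with 3 to 60 N. Pads are 19 mm wide; open, the fingers measure 117 mm over their backs; the gripper's body (75 mm by 190 mm) begins 51 mm behind the grasp point.
Start: joints at [-74.513, 30.224, 82.088, -0, 67.689, -10.227], TCP at [0.271, -0.563, 0.223] pointing down, gripper open.
Joint ranges: [-176.69, 176.69], [-43.24, 126.21], [12.49, 139.97], [-82, 262], [0, 151.66], [-163.58, 163.58]. Speed limits (degrees/s): [159.86, 159.86, 180, 180, 180, 180].

### API

Orientations are given as a 3x3 rotation matrix whose columns are the frame's x, y, z axes.
In Python, from rig import readout, capture, camera_model, bot, spot_in, regions_of gives the robot as it stands.
- The arm moves only by the tool send_rows, never from a script. Its argument "moves" is a list that holds one entry, the list of rows, each a list of 7 numbers: the turn, a rotation vector about the tool's x, y, z in degrees, then the shift along the tool's x, y, z in cm, then the opening, from -1 (shut) to 1 (fully open). A call has exactly 5 rows; each row shifts and turns the commanded pose from where the row before left it, along the tool's axes as they then stand; what a row does not reach is not made up. A row lasts 1/10 s, in which the tool goes at most 50 mm and 8.59 degrees, less where a joint would pass 70% of its speed; a pose out of reach is approached as far as the arm can. A call with a gripper value outside its range is refused whole. The fingers move at their own pace and stop on an object; the grip force is fixed at half the most. Time passes only in rows, so rows that do not move let the fingers close, or fill a call up. It gives the time, the measured TCP pose, the force and the opening at its end, in the units of the state.
- readout.read_state(): the state, without advancing time (a new reading comes with each control period).
- capture(name): name is "scene" or "side" or "wrist"; returns the picture (420x560x3 uint8, blue, green, red); there is no depth.
- camera_model(name): a dict with "camera_matrix" (3x3 intrinsics, pixels), "pose" (4x4, takes a point from camera to world coordinates). Camera axes: x right, y up, looking along -z (the intrinsics and any distortion apply to the point x, -y, -z); pixel columns grow to the right and rows downward; lengths in m; the calibration is good to about 2 mm. A picture is of the moment at which its call begins: read the wrist's pose just before it. camera_model takes no time and is no camera call; for the wrist camera it gives the pose at the moment of the call.
- bot.hand_in(): hands the job in, once; it reports no verdict.
Trained networks look in the newest picture that a camera, given by its name, has taken for a name from the list of things; names that differ only in an ending like _2 or _b are one class to them, and where a whole thing is asked for, a point or a joint stands for the part that bears it (a point fixed in the world has none). Each returns a list of dicts, best first, with "p" (0 to 1); they miss things now and then, are a little off and sometimes report something else, mostly with a low value. They report only what shows in the picture. A call takes as long as a camera call.
- spot_in(camera, thing): "location" ([x, y, z] in m, in world coordinates, good to about 4 mm: the middle of the surface that is visible of it).
- regions_of(camera, thing): "mask" (420x560 bool, what is visible of it).
The state is a dict: "time_s": time; "joint_positions": joint angles; "qvel": joint speeds; "tau": joint torques, N m; "position": TCP position; "tcp_rot": TCP orientation; "force": force on the tool from outside, world axes, zero at the start; "moment": the same for the moment, N m; "opening": opening from 0.0 (shut) to 1.0 (fully open).
Only numpy, scipy, OpenCV 4.12 (cv2) and the standard library are available. Lean on these libraries where they do the work, as an engineer would, in place of code of your own. Each camera call takes 0.05 s, during which the arm holds its last target. There are 200 camera calls.

## Working session

There is one attempt and no reset: what is moved stays moved. The work goes in short steps, Python scripts to look and compute and a tool call to move; the robot and the scene stay as the last step left them, time stands still between calls to the robot, and variables do not carry over. Pictures are saved under pics/ and viewed, about 8 in all and at most 12, crops included, and the job is handed in when it is done.

Besides the shell and the picture viewer there is one more tool, called after "Request:" as name(argument=value, ...) on one line, values as JSON. send_rows: Moves the arm, as the interface text tells. Its arguments: {"type":"object","properties":{"moves":{"type":"array","items":{"type":"array","items":{"type":"array","items":{"type":"number"}}}}},"required":["moves"]}

```bash
mkdir -p pics; cat > look.py <<'E'
import numpy as np, cv2
from rig import readout, capture, camera_model, bot, spot_in, regions_of
np.set_printoptions(precision=4, suppress=True)
E
python3 - <<'E'
from look import *
ims=[]
for c in ("scene","side"):
    im=capture(c); cv2.imwrite(f"pics/{c}0.png",im)
    for t in ("damper_grip","grip_push_side","grip_far_side","start_button_top","stop_top","starter","extractor","paste_jar","tube_stub","damper_pivot"):
        r=spot_in(c,t); print(c,t,[(np.array(d["location"]),round(d["p"],2)) for d in r[:2]])
s=readout.read_state(); print(s)
E
```

```text
scene damper_grip [(array([ 0.5825, -0.0657,  0.2271]), 0.85)]
scene grip_push_side [(array([ 0.5355, -0.0584,  0.231 ]), 0.61)]
scene grip_far_side [(array([0.3779, 0.032 , 0.0216]), 0.15)]
scene start_button_top [(array([0.4152, 0.2376, 0.0769]), 0.62)]
scene stop_top [(array([0.4402, 0.1541, 0.0884]), 0.59), (array([ 0.4846, -0.2159,  0.0806]), 0.21)]
scene starter [(array([0.4447, 0.1997, 0.0537]), 0.7)]
scene extractor []
scene paste_jar [(array([ 0.5834, -0.0667,  0.2283]), 0.63), (array([ 0.4847, -0.2184,  0.0839]), 0.49)]
scene tube_stub [(array([0.5684, 0.0408, 0.075 ]), 0.68), (array([ 0.587 , -0.0643,  0.2258]), 0.25)]
scene damper_pivot [(array([ 0.5784, -0.069 ,  0.2334]), 0.81)]
side damper_grip [(array([0.4095, 0.2245, 0.0593]), 0.66), (array([ 0.5654, -0.0643,  0.2291]), 0.65)]
side grip_push_side [(array([ 0.344 , -0.1313,  0.0128]), 0.63), (array([ 0.5676, -0.0618,  0.2263]), 0.39)]
side grip_far_side [(array([ 0.5667, -0.0609,  0.2276]), 0.75), (array([0.3725, 0.0327, 0.0141]), 0.5)]
side start_button_top [(array([0.4099, 0.2346, 0.079 ]), 0.41)]
side stop_top [(ar
[... 300 characters left out ...]
de tube_stub [(array([0.553 , 0.0424, 0.0532]), 0.65)]
side damper_pivot [(array([ 0.5655, -0.0623,  0.2272]), 0.92), (array([0.6565, 0.0439, 0.1834]), 0.72)]
{'time_s': 1.1, 'joint_positions': array([-74.5124,  30.2218,  82.0878,  -0.0007,  67.6892, -10.2287]), 'qvel': array([ 0.0221, -0.0579,  0.1213,  0.0246, -0.0591, -0.0106]), 'tau': array([  0.0012, -44.0019, -17.6991,   0.0634,   0.0504,  -0.    ]), 'position': array([ 0.2712, -0.5631,  0.2226]), 'tcp_rot': array([[ 0.901 ,  0.4339, -0.    ],
       [ 0.4339, -0.901 , -0.    ],
       [-0.    ,  0.    , -1.    ]]), 'force': array([ 0.749 , -0.2634,  0.0628]), 'moment': array([ 0.0001, -0.0242,  0.0281]), 'opening': 1.0003672811810909}
```

View pics/scene0.png

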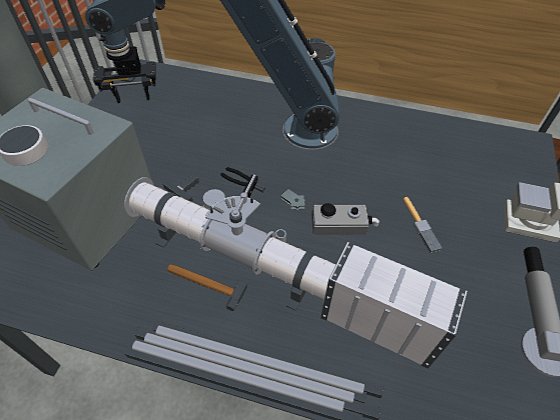

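View pics/side0.png

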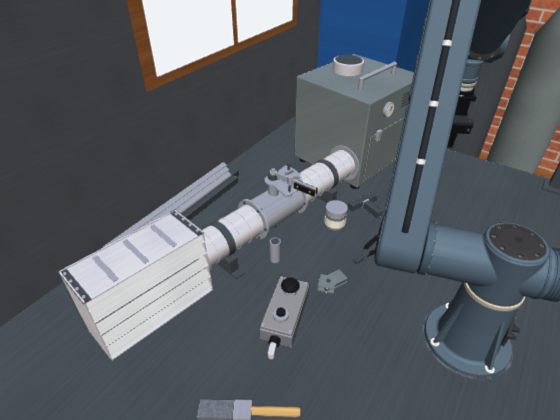

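Scene view: lever shaft at about (237,215), grip at (250,185), starter at (340,215) with the mushroom stop at (327,210) and start at (353,210). In the side view the start button is at (281,313) and the stop at (290,285). Next I'll zoom in on the lever in both.

```bash
python3 - <<'E'
from look import *
a=cv2.imread("pics/scene0.png")[160:260,180:290]; b=cv2.imread("pics/side0.png")[150:240,240:350]
a=cv2.resize(a,None,fx=3.6,fy=3.6,interpolation=cv2.INTER_CUBIC); b=cv2.resize(b,None,fx=3.6,fy=3.6,interpolation=cv2.INTER_CUBIC)
b=cv2.copyMakeBorder(b,0,a.shape[0]-b.shape[0],0,0,cv2.BORDER_CONSTANT)
cv2.imwrite("pics/z.png",np.hstack([a,b]))
E
```

```text
(no output)
```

View pics/z.png

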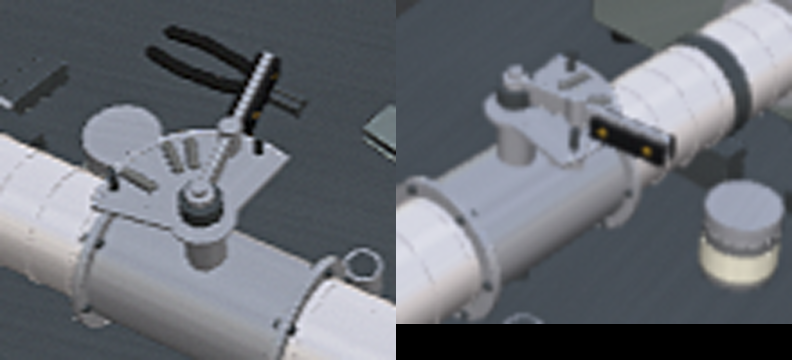

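Scene crop: shaft top at full-image (235.6,212.2), grip tip at (254.4,175.8). Side crop: shaft top (272.8,170), push face of the grip from (294.4,184.7) to (316.7,193). The pliers and jar lie under or near the grip, but much lower.

```bash
cat >> look.py <<'E'
def ray(c,uv,m=None):
    m=m or camera_model(c); K=np.array(m["camera_matrix"]); T=np.array(m["pose"])
    d=np.linalg.solve(K,[uv[0],uv[1],1.]); d=T[:3,:3]@[d[0],-d[1],-d[2]]
    return T[:3,3], d/np.linalg.norm(d)
def at_z(c,uv,z,m=None):
    o,d=ray(c,uv,m); return o+d*(z-o[2])/d[2]
def tri(u,v):
    o1,d1=ray("scene",u); o2,d2=ray("side",v)
    A=np.c_[d1,-d2]; s=np.linalg.lstsq(A,o2-o1,rcond=None)[0]
    p,q=o1+s[0]*d1,o2+s[1]*d2; return (p+q)/2, np.linalg.norm(p-q)
E
python3 - <<'E'
from look import *
print({k:v for k,v in camera_model("scene").items() if k!="pose"}.keys(), np.array(camera_model("scene")["pose"])[:3,3], np.array(camera_model("side")["pose"])[:3,3])
print("shaft",tri((235.6,212.2),(272.8,170)))
print("tip sc",at_z("scene",(254.4,175.8),.234),"barstart",at_z("scene",(243.3,196),.234))
print("side near",at_z("side",(294.4,184.7),.232),"far",at_z("side",(316.7,193),.232))
print("start",tri((353,210),(281,313)),"stop",tri((327,210),(290,285)))
for c,u in(("scene",(160,205)),("scene",(305,268))): print("strap",at_z(c,u,.15))
for c in("scene","side"):
    for t in("start_button_top","stop_top"):
        for d in regions_of(c,t)[:2]:
            m=d["mask"];y,x=np.nonzero(m);print(c,t,round(d["p"],2),len(x),x.mean(),y.mean(),at_z(c,(x.mean(),y.mean()),.078 if t[2]=="a" else .088))
E
```

```text
dict_keys(['camera_matrix']) [1.2863 0.2251 1.1458] [0.0761 0.7529 0.9003]
shaft (array([ 0.6385, -0.0683,  0.2366]), np.float64(5.478851259902036e-05))
tip sc [ 0.4979 -0.0613  0.234 ] barstart [ 0.5777 -0.0676  0.234 ]
side near [ 0.5508 -0.0466  0.232 ] far [ 0.4796 -0.0476  0.232 ]
start (array([0.4086, 0.233 , 0.068 ]), np.float64(0.0056785713096088215)) stop (array([0.4355, 0.1524, 0.0749]), np.float64(0.0011941401450030263))
strap [ 0.6132 -0.3178  0.15  ]
strap [0.7019 0.1412 0.15  ]
scene start_button_top 0.6 230 212.37826086956522 196.9608695652174 [ 0.4879 -0.2111  0.078 ]
scene start_button_top 0.26 226 241.18584070796462 179.2787610619469 [ 0.3901 -0.1474  0.078 ]
scene stop_top 0.72 170 327.4647058823529 209.4470588235294 [0.4429 0.1538 0.088 ]
scene stop_top 0.61 479 181.94363256784968 187.05427974947807 [ 0.4838 -0.3161  0.088 ]
side stop_top 0.73 248 289.8266129032258 284.883064516129 [0.4305 0.1625 0.088 ]
```

Request:
send_rows(moves=[[[0, 0, 0, 2.5, -2.1, -1.2, -1], [0, 0, 0, 3.3, -2.7, -0.8, -1], [0, 0, 0, 3.3, -2.7, -0.8, -1], [0, 0, 0, 3.3, -2.7, -0.8, -1], [0, 0, 0, 3.3, -2.7, -0.8, -1]]])

```text
time_s: 1.8
position: [0.3571, -0.3773, 0.267]
tcp_rot: [[0.901, 0.433, 0.0], [0.433, -0.901, -0.0], [0.0, 0.0, -1.0]]
force: [0.1, -0.1, -0.1]
opening: 0.632
```

Request:
send_rows(moves=[[[0, 0, 0, 3.3, -2.8, -0.8, -1], [0, 0, 0, 3.3, -2.8, -0.8, -1], [0, 0, 0, 3.3, -2.8, -0.8, -1], [0, 0, 0, 3.3, -2.8, -0.4, -1], [0, 0, 0, 3.3, -2.8, -0.4, -1]]])

```text
time_s: 2.3
position: [0.4452, -0.1794, 0.2992]
tcp_rot: [[0.901, 0.434, 0.001], [0.434, -0.901, -0.001], [0.001, 0.001, -1.0]]
force: [-0.3, -0.7, -1.0]
opening: 0.171
```

Request:
send_rows(moves=[[[0, 0, 0, 3.3, -2.8, 0, -1], [0, 0, 0, 3.3, -2.8, 0, -1], [0, 0, 0, 3.3, -2.8, 0, -1], [0, 0, 0, 3.3, -2.8, 0, -1], [0, 0, 0, 3.3, -2.8, 0, -1]]])

```text
time_s: 2.8
position: [0.533, 0.0185, 0.2988]
tcp_rot: [[0.901, 0.434, 0.001], [0.434, -0.901, -0.0], [0.0, 0.0, -1.0]]
force: [-0.1, -0.8, 1.1]
opening: 0.007
```

Request:
send_rows(moves=[[[0, 0, -7.7, 0, 0, 0, -1], [0, 0, -7.7, 0, 0, 0, -1], [0, 0, -7.7, 0, 0, 0, -1], [0, 0, -7.7, 0, 0, 0, -1], [0, 0, -7.7, 0, 0, 0, -1]]])

```text
time_s: 3.3
position: [0.5325, 0.0169, 0.2986]
tcp_rot: [[0.43, 0.903, 0.0], [0.903, -0.43, -0.0], [0.0, 0.0, -1.0]]
force: [-0.6, 0.2, -0.0]
opening: 0.007
```

Request:
send_rows(moves=[[[0, 0, -7.7, 0, 0, 0, -1], [0, 0, -7.7, 0, 0, 0, -1], [0, 0, -7.1, 0, 0, 0, -1], [0, 0, 0, 0, 0, 0, -1], [0, 0, 0, 0, 0, 0, -1]]])

```text
time_s: 3.8
position: [0.5325, 0.0167, 0.2986]
tcp_rot: [[0.06, 0.998, 0.0], [0.998, -0.06, -0.0], [-0.0, 0.0, -1.0]]
force: [0.1, -0.5, -0.4]
opening: 0.005
```

```bash
python3 - <<'E'
from look import *
s=readout.read_state(); print(s["time_s"],s["position"],s["tcp_rot"],s["joint_positions"],s["force"],s["opening"])
m=camera_model("wrist"); print(np.array(m["pose"]))
im=capture("wrist"); cv2.imwrite("pics/w1.png",im)
for t in("damper_grip","grip_push_side","damper_pivot","start_button_top","stop_top","starter"):
    print(t,[(np.array(d["location"]),round(d["p"],2)) for d in spot_in("wrist",t)[:2]])
E
```

```text
3.8 [0.5325 0.0167 0.2986] [[ 0.06    0.9982  0.0001]
 [ 0.9982 -0.06   -0.    ]
 [-0.      0.0001 -1.    ]] [-10.2272  18.1587  89.7172   0.0007  72.117   -6.7904] [ 0.082  -0.4825 -0.3986] 0.00488624729314552
[[ 0.9982  0.057   0.0182  0.5377]
 [-0.0599  0.9534  0.2958  0.099 ]
 [-0.0005 -0.2963  0.9551  0.461 ]
 [ 0.      0.      0.      1.    ]]
damper_grip [(array([ 0.641 , -0.054 ,  0.2193]), 0.49)]
grip_push_side []
damper_pivot [(array([0.5562, 0.0389, 0.0758]), 0.74), (array([ 0.6404, -0.0581,  0.2255]), 0.73)]
start_button_top []
stop_top [(array([0.4388, 0.152 , 0.0849]), 0.55)]
starter [(array([0.433 , 0.1611, 0.055 ]), 0.79)]
```

View pics/w1.png

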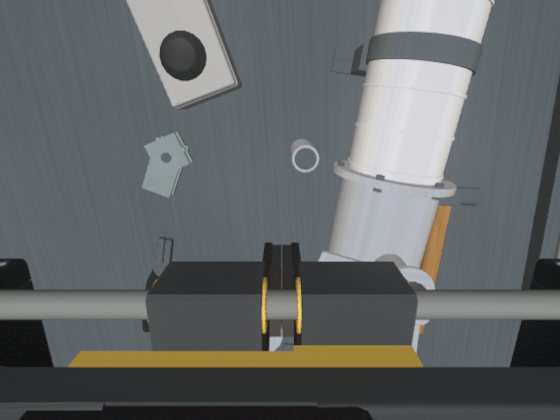

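Wrist view (up = +y): stop mushroom at (183,55), tube stub at (305,155), duct on the right with shaft around (390,265). The fingers hide the lever. There is clear air to descend on the lever's +y side.

Request:
send_rows(moves=[[[0, 0, 0, -0.4, -0.3, 3.3, -1], [0, 0, 0, -0.4, -0.3, 3.3, -1], [0, 0, 0, -0.4, -0.3, 3.3, -1], [0, 0, 0, 0, 0, 0, -1], [0, 0, 0, 0, 0, 0, -1]]])

```text
time_s: 4.65
position: [0.5231, 0.0052, 0.1998]
tcp_rot: [[0.058, 0.998, -0.0], [0.998, -0.058, 0.0], [0.0, -0.0, -1.0]]
force: [0.2, -0.2, -0.1]
opening: 0.007
```

```bash
python3 - <<'E'
from look import *
s=readout.read_state(); print(s["time_s"],s["position"],s["force"])
a=at_z("wrist",(424,48),.15); b=at_z("wrist",(393,185),.15)  # stale pose +z shift; recompute below
m=dict(camera_model("wrist")); T=np.array(m["pose"]); T[:3,3]=[0.5377,0.099,0.461]; m["pose"]=T
for uv,z in(((424,48),.15),((393,185),.16)): print(at_z("wrist",uv,z,m))
im=np.hstack([capture("scene")[110:270,150:350],capture("side")[110:270,220:420]])
cv2.imwrite("pics/c2.png",cv2.resize(im,None,fx=2,fy=2,interpolation=cv2.INTER_CUBIC))
E
```

```text
4.65 [0.5231 0.0052 0.1998] [ 0.2219 -0.1613 -0.1465]
[0.6634 0.1384 0.15  ]
[0.6385 0.0204 0.16  ]
```

View pics/c2.png

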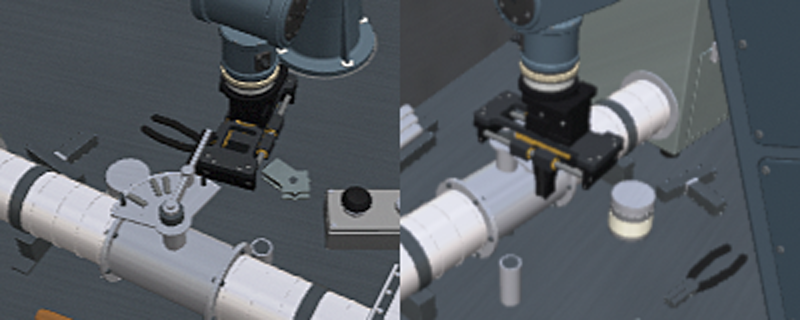

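The crops show the closed fingers standing on the robot's-left (push) side of the lever, clear of the stub. I'll approach to contact now.

Request:
send_rows(moves=[[[0, 0, 0, -1.2, 0, 0, -1], [0, 0, 0, -1.2, 0, 0, -1], [0, 0, 0, -0.8, 0, 0, -1], [0, 0, 0, -0.7, 0, 0, -1], [0, 0, 0, -0.7, 0, 0, -1]]])

```text
time_s: 5.25
position: [0.5202, -0.0416, 0.1997]
tcp_rot: [[0.058, 0.998, 0.0], [0.998, -0.058, -0.0], [0.0, 0.0, -1.0]]
force: [0.4, -0.3, 0.3]
opening: 0.004
```

Request:
send_rows(moves=[[[0, 0, -4, -0.82, -0.14, 0, -1], [0, 0, -4, -0.82, -0.14, 0, -1], [0, 0, -4, -0.82, -0.14, 0, -1], [0, 0, -4, -0.82, -0.14, 0, -1], [0, 0, -4, -0.82, -0.14, 0, -1]]])

```text
time_s: 5.75
position: [0.5166, -0.0821, 0.1996]
tcp_rot: [[-0.29, 0.957, 0.0], [0.957, 0.29, 0.001], [0.001, 0.0, -1.0]]
force: [0.3, 1.2, 1.0]
opening: 0.006
```

Request:
send_rows(moves=[[[0, 0, -4, -0.82, -0.14, 0, -1], [0, 0, -4, -0.82, -0.14, 0, -1], [0, 0, -4, -0.82, -0.14, 0, -1], [0, 0, -4, -0.82, -0.14, 0, -1], [0, 0, -4, -0.82, -0.14, 0, -1]]])

```text
time_s: 6.25
position: [0.5269, -0.1219, 0.1994]
tcp_rot: [[-0.6, 0.8, -0.001], [0.8, 0.6, 0.001], [0.002, 0.0, -1.0]]
force: [-1.7, 6.3, 3.4]
opening: 0.004
```

```bash
python3 - <<'E'
from look import *
s=readout.read_state(); print(s["time_s"],s["position"],s["tcp_rot"][:,0],s["force"],s["joint_positions"])
im=np.hstack([capture("scene")[110:270,150:350],capture("side")[110:270,220:420]])
cv2.imwrite("pics/c3.png",cv2.resize(im,None,fx=2,fy=2,interpolation=cv2.INTER_CUBIC))
E
```

```text
6.25 [ 0.5269 -0.1219  0.1994] [-0.5998  0.8002  0.0018] [-1.6764  6.2683  3.369 ] [-24.8984  25.5093  95.5815   0.0586  59.0016 -61.7811]
```

View pics/c3.png

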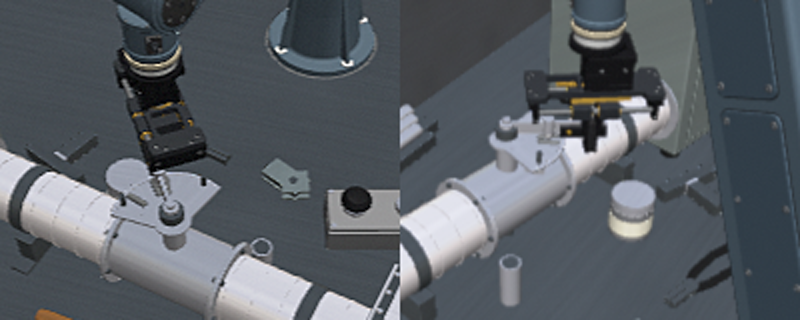

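Lever is moving with the finger, at about 45–49° with 6.5 N on it, consistent with the half-open ribs. I'll continue, easing slightly inward.

Request:
send_rows(moves=[[[0, 0, -4, -0.82, -0.06, 0, -1], [0, 0, -4, -0.82, -0.06, 0, -1], [0, 0, -4, -0.82, -0.06, 0, -1], [0, 0, -4, -0.82, -0.06, 0, -1], [0, 0, -4, -0.82, -0.06, 0, -1]]])

```text
time_s: 6.85
position: [0.553, -0.1531, 0.1992]
tcp_rot: [[-0.837, 0.548, -0.002], [0.548, 0.837, 0.0], [0.002, -0.001, -1.0]]
force: [-0.9, -0.5, -0.1]
opening: 0.0
```

Request:
send_rows(moves=[[[0, 0, -3, -0.62, -0.06, 0, -1], [0, 0, -3, -0.62, -0.06, 0, -1], [0, 0, -3, -0.62, -0.06, 0, -1], [0, 0, -2, -0.4, -0.06, 0, -1], [0, 0, 0, 0, 0, 0, -1]]])

```text
time_s: 7.35
position: [0.5722, -0.1664, 0.1992]
tcp_rot: [[-0.925, 0.381, -0.001], [0.381, 0.925, -0.0], [0.001, -0.0, -1.0]]
force: [0.5, -0.5, 1.0]
opening: 0.003
```

```bash
python3 - <<'E'
from look import *
s=readout.read_state(); print(s["time_s"],s["position"],s["tcp_rot"][:,0],s["force"],s["joint_positions"])
im=np.hstack([capture("scene")[110:270,150:350],capture("side")[110:270,220:420]])
cv2.imwrite("pics/c4.png",cv2.resize(im,None,fx=2,fy=2,interpolation=cv2.INTER_CUBIC))
E
```

```text
7.35 [ 0.5722 -0.1664  0.1992] [-0.9247  0.3806  0.0006] [ 0.4732 -0.5119  1.0108] [-26.9319  29.5467  87.7557  -0.0327  62.7313 -94.5449]
```

View pics/c4.png

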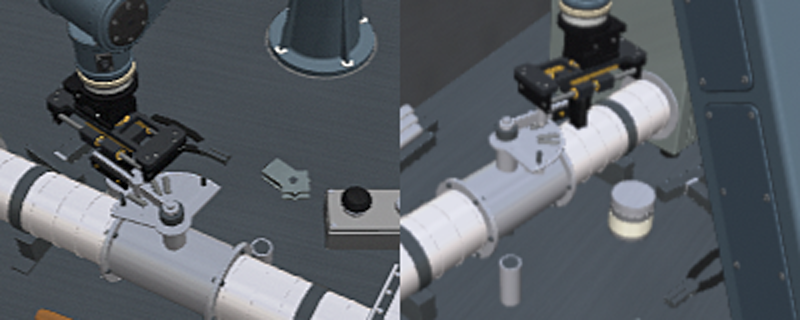

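Lever is past half-open, about 15–20° short of the duct line. Now the final rib, in small steps.

Request:
send_rows(moves=[[[0, 0, -3, -0.62, -0.09, 0, -1], [0, 0, -3, -0.62, -0.09, 0, -1], [0, 0, -2, -0.4, -0.06, 0, -1], [0, 0, -2, -0.4, -0.06, 0, -1], [0, 0, 0, 0, 0, 0, -1]]])

```text
time_s: 7.95
position: [0.5913, -0.1756, 0.1997]
tcp_rot: [[-0.977, 0.214, 0.001], [0.214, 0.977, -0.001], [-0.001, -0.0, -1.0]]
force: [0.5, 0.1, -1.2]
opening: 0.005
```

Request:
send_rows(moves=[[[0, 0, -1, -0.2, -0.03, 0, -1], [0, 0, -1, -0.2, -0.03, 0, -1], [0, 0, 0, -0.2, 0, 0, -1], [0, 0, 0, 0, 0, 0, -1], [0, 0, 0, 0, 0, 0, -1]]])

```text
time_s: 8.45
position: [0.5959, -0.1771, 0.1995]
tcp_rot: [[-0.984, 0.179, -0.002], [0.179, 0.984, 0.0], [0.002, -0.0, -1.0]]
force: [-2.6, 0.4, 1.1]
opening: 0.001
```

Request:
send_rows(moves=[[[0, 0, 0, -0.2, 0, 0, -1], [0, 0, 0, -0.2, 0, 0, -1], [0, 0, 0, -0.1, 0, 0, -1], [0, 0, 0, 0, 0, 0, -1], [0, 0, 0, 0, 0, 0, -1]]])

```text
time_s: 8.95
position: [0.5958, -0.177, 0.1995]
tcp_rot: [[-0.984, 0.178, -0.013], [0.178, 0.984, 0.003], [0.013, 0.0, -1.0]]
force: [-14.5, 1.1, 9.2]
opening: 0.008
```

Request:
send_rows(moves=[[[0, 0, 0, -0.2, 0, 0, -1], [0, 0, 0, -0.2, 0, 0, -1], [0, 0, 0, -0.1, 0, 0, -1], [0, 0, 0, 0, 0, 0, -1], [0, 0, 0, 0, 0, 0, -1]]])

```text
time_s: 9.45
position: [0.5958, -0.1769, 0.1995]
tcp_rot: [[-0.984, 0.178, -0.024], [0.178, 0.984, 0.005], [0.025, 0.0, -1.0]]
force: [-24.3, 1.5, 16.4]
opening: 0.007
```

```bash
python3 - <<'E'
from look import *
s=readout.read_state(); print(s["time_s"],s["position"],s["tcp_rot"][:,0],s["force"])
im=np.hstack([capture("scene")[150:250,170:270],capture("side")[130:230,250:350]])
cv2.imwrite("pics/c5.png",cv2.resize(im,None,fx=4,fy=4,interpolation=cv2.INTER_CUBIC))
E
```

```text
9.45 [ 0.5958 -0.1769  0.1995] [-0.9838  0.1778  0.0246] [-24.2628   1.4859  16.3629]
```

View pics/c5.png

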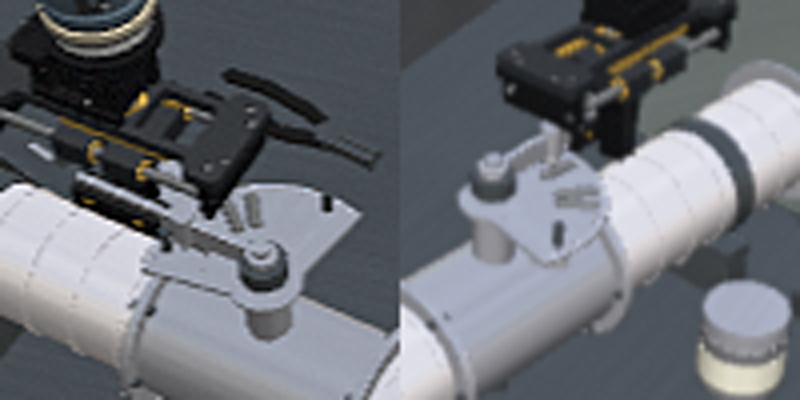

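Blocked solidly at 24 N (well above a rib's 9 N) with the computed lever angle about 90° and the bar lying along the duct, so it is on the end stop. I'll back off, lift, check the lever, and go to the starter.

Request:
send_rows(moves=[[[0, 0, 0, 1, 0, 0, -1], [0, 0, 0, 1.5, 0, 0, -1], [0, 0, 0, 2.5, 0, 0, -1], [0, 0, 0, 0, 0, -3, -1], [0, 0, 0, 0, 0, -4, -1]]])

```text
time_s: 10.05
position: [0.5558, -0.1691, 0.268]
tcp_rot: [[-0.984, 0.179, -0.004], [0.179, 0.984, 0.003], [0.004, 0.002, -1.0]]
force: [1.3, -0.8, -0.5]
opening: 0.0
```

Request:
send_rows(moves=[[[0, 0, 0, 0, 0, -3, -1], [0, 0, 0, 1.1, 3.7, 0, -1], [0, 0, 0, 1.1, 3.7, 0, -1], [0, 0, 0, 1.1, 3.7, 0, -1], [0, 0, 0, 1.1, 3.7, 0, -1]]])

```text
time_s: 10.55
position: [0.5411, -0.0152, 0.2999]
tcp_rot: [[-0.984, 0.179, 0.003], [0.179, 0.984, 0.0], [-0.003, 0.001, -1.0]]
force: [-0.2, 0.2, -0.2]
opening: 0.005
```

Request:
send_rows(moves=[[[0, 0, 0, 1.1, 3.7, 0, -1], [0, 0, 0, 1.1, 3.7, 0, -1], [0, 0, 0, 1.1, 3.7, 0, -1], [0, 0, 0, 1.1, 3.7, 0, -1], [0, 0, 0, 1.1, 3.7, 0, -1]]])

```text
time_s: 11.05
position: [0.5199, 0.1773, 0.2998]
tcp_rot: [[-0.984, 0.179, 0.003], [0.179, 0.984, 0.001], [-0.003, 0.002, -1.0]]
force: [0.3, 0.3, 0.5]
opening: 0.005
```

Request:
send_rows(moves=[[[0, 0, 0, 1.1, 3.7, 0, -1], [0, 0, 0, 0, 0, 0, -1], [0, 0, 0, 0, 0, 0, -1], [0, 0, 0, 0, 0, 0, -1], [0, 0, 0, 0, 0, 0, -1]]])

```text
time_s: 11.55
position: [0.5156, 0.2125, 0.2996]
tcp_rot: [[-0.984, 0.18, 0.0], [0.18, 0.984, -0.0], [-0.0, 0.0, -1.0]]
force: [-0.4, -0.4, 1.0]
opening: 0.005
```

```bash
python3 - <<'E'
from look import *
s=readout.read_state(); print(s["time_s"],s["position"],s["tcp_rot"],s["force"])
w=capture("wrist"); cv2.imwrite("pics/w6.png",w)
for t in("start_button_top","stop_top","starter"):
    print(t,[(np.array(d["location"]),round(d["p"],2)) for d in spot_in("wrist",t)[:2]])
    for d in regions_of("wrist",t)[:2]:
        y,x=np.nonzero(d["mask"]);print(round(d["p"],2),len(x),x.mean(),y.mean(),np.ptp(x),np.ptp(y))
a=cv2.resize(capture("scene")[170:240,180:270],(450,350),interpolation=cv2.INTER_CUBIC)
b=cv2.resize(w,(350,263)); b=cv2.copyMakeBorder(b,0,87,0,0,cv2.BORDER_CONSTANT)
cv2.imwrite("pics/c6.png",np.hstack([a,b]))
E
```

```text
11.55 [0.5156 0.2125 0.2996] [[-0.9836  0.1803  0.0005]
 [ 0.1803  0.9836 -0.0001]
 [-0.0005  0.     -1.    ]] [-0.3735 -0.446   0.9949]
start_button_top [(array([0.4134, 0.2321, 0.0761]), 0.67)]
0.54 397 283.8891687657431 79.94206549118388 21 22
stop_top [(array([0.4384, 0.1567, 0.0851]), 0.81)]
0.96 1603 217.7947598253275 115.2252027448534 44 44
0.56 3493 474.36759232751217 35.4740910392213 80 80
starter [(array([0.415 , 0.2037, 0.0568]), 0.89), (array([0.4109, 0.2315, 0.0753]), 0.44)]
0.97 11298 258.9884050274385 94.16436537440255 173 131
0.44 1554 218.07593307593308 115.01930501930502 44 43
```

View pics/c6.png

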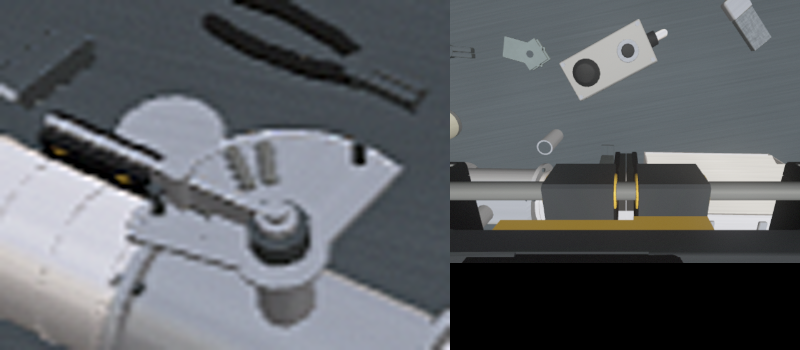

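The lever now lies along the duct, hard by its black end peg (crop 155,205), with nothing touching it. The wrist view shows the start button at full-image (284,80) and the mushroom at (218,115).

```bash
python3 - <<'E'
from look import *
s=readout.read_state(); R=np.array(s["tcp_rot"]); p=s["position"]
b=at_z("wrist",(283.9,79.9),.078); st=at_z("wrist",(217.8,115.2),.088)
print(b,st,np.linalg.norm((b-st)[:2]), "tool delta cm to 90mm height",R.T@(np.array([b[0],b[1],.09])-p)*100)
h=at_z("scene",(236,212.6),.2366); t=at_z("scene",(189.6,195),.234); d=t-h
print("lever dir",h,t,np.degrees(np.arctan2(d[1],d[0]))%360)
E
```

```text
[0.4103 0.2362 0.078 ] [0.4337 0.158  0.088 ] 0.0816734709988501 tool delta cm to 90mm height [10.7307  0.3664 20.9589]
lever dir [ 0.6394 -0.0669  0.2366] [ 0.6153 -0.2097  0.234 ] 260.43206706500615
```

Request:
send_rows(moves=[[[0, 0, 0, 2.7, 0.06, 3, -1], [0, 0, 0, 2.7, 0.06, 4, -1], [0, 0, 0, 2.7, 0.06, 4, -1], [0, 0, 0, 2.5, 0.06, 4, -1], [0, 0, 0, 0, 0.04, 4.5, -1]]])

```text
time_s: 12.45
position: [0.4075, 0.2356, 0.104]
tcp_rot: [[-0.984, 0.177, -0.002], [0.177, 0.984, -0.0], [0.002, -0.001, -1.0]]
force: [0.5, 0.6, -0.9]
opening: 0.005
```

```bash
python3 - <<'E'
from look import *
s=readout.read_state(); print(s["time_s"],s["position"],s["force"])
im=np.hstack([cv2.resize(capture("scene")[170:250,300:400],(400,320),interpolation=cv2.INTER_CUBIC),cv2.resize(capture("side")[250:350,220:345],(400,320),interpolation=cv2.INTER_CUBIC)])
cv2.imwrite("pics/c7.png",im)
E
```

```text
12.45 [0.4075 0.2356 0.104 ] [ 0.4579  0.6409 -0.9196]
```

View pics/c7.png

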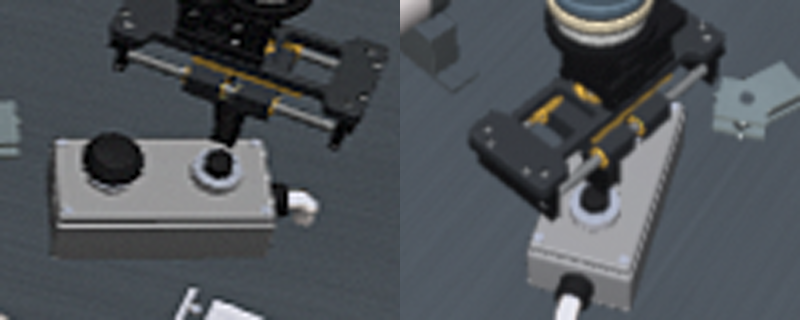

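The fingers hover over the protruding start button, well clear of the mushroom. I'll correct 4 mm and press in steps.

Request:
send_rows(moves=[[[0, 0, 0, -0.4, 0, 1, -1], [0, 0, 0, 0, 0, 1, -1], [0, 0, 0, 0, 0, 0.4, -1], [0, 0, 0, 0, 0, 0.2, -1], [0, 0, 0, 0, 0, 0.2, -1]]])

```text
time_s: 13.05
position: [0.4161, 0.2347, 0.0775]
tcp_rot: [[-0.984, 0.179, 0.002], [0.179, 0.984, 0.001], [-0.002, 0.001, -1.0]]
force: [0.5, -0.3, 1.4]
opening: 0.007
```

Request:
send_rows(moves=[[[0, 0, 0, 0, 0, 0.2, -1], [0, 0, 0, 0, 0, 0.2, -1], [0, 0, 0, 0, 0, 0.1, -1], [0, 0, 0, 0, 0, 0, -1], [0, 0, 0, 0, 0, 0, -1]]])

```text
time_s: 13.55
position: [0.4161, 0.2348, 0.0724]
tcp_rot: [[-0.984, 0.178, 0.002], [0.178, 0.984, 0.0], [-0.002, 0.001, -1.0]]
force: [0.5, -1.2, 8.4]
opening: 0.003
```

Request:
send_rows(moves=[[[0, 0, 0, 0, 0, 0.2, -1], [0, 0, 0, 0, 0, 0.1, -1], [0, 0, 0, 0, 0, 0, -1], [0, 0, 0, 0, 0, 0, -1], [0, 0, 0, 0, 0, 0, -1]]])

```text
time_s: 14.05
position: [0.4162, 0.2348, 0.0719]
tcp_rot: [[-0.984, 0.178, 0.004], [0.178, 0.984, 0.001], [-0.004, 0.001, -1.0]]
force: [-3.0, -3.5, 31.6]
opening: 0.008
```

Hard stop at z = 71.9 mm, which is 6 mm below the 78 mm top, so the button is fully in. I'll retreat straight up and check.

Request:
send_rows(moves=[[[0, 0, 0, 0, 0, -1, -1], [0, 0, 0, 0, 0, -3, -1], [0, 0, 0, 0, 0, -4, -1], [0, 0, 0, 0, 0, -4, -1], [0, 0, 0, 0, 0, -4, -1]]])

```text
time_s: 14.55
position: [0.4142, 0.2345, 0.2297]
tcp_rot: [[-0.984, 0.179, -0.002], [0.179, 0.984, -0.0], [0.002, -0.001, -1.0]]
force: [1.2, -0.1, -0.6]
opening: 0.007
```

Request:
send_rows(moves=[[[0, 0, 0, 0, 0, 0, -1], [0, 0, 0, 0, 0, 0, -1], [0, 0, 0, 0, 0, 0, -1], [0, 0, 0, 0, 0, 0, -1], [0, 0, 0, 0, 0, 0, -1]]])

```text
time_s: 15.05
position: [0.4144, 0.2344, 0.2272]
tcp_rot: [[-0.984, 0.179, -0.003], [0.179, 0.984, -0.001], [0.003, -0.001, -1.0]]
force: [0.6, -0.6, -0.2]
opening: 0.006
```

```bash
python3 - <<'E'
from look import *
s=readout.read_state(); print(s["time_s"],s["position"],s["force"])
im=capture("scene"); cv2.imwrite("pics/s8.png",cv2.resize(im[130:330,120:460],(799,470),interpolation=cv2.INTER_CUBIC))
E
```

```text
15.05 [0.4144 0.2344 0.2272] [ 0.6136 -0.64   -0.2103]
```

View pics/s8.png

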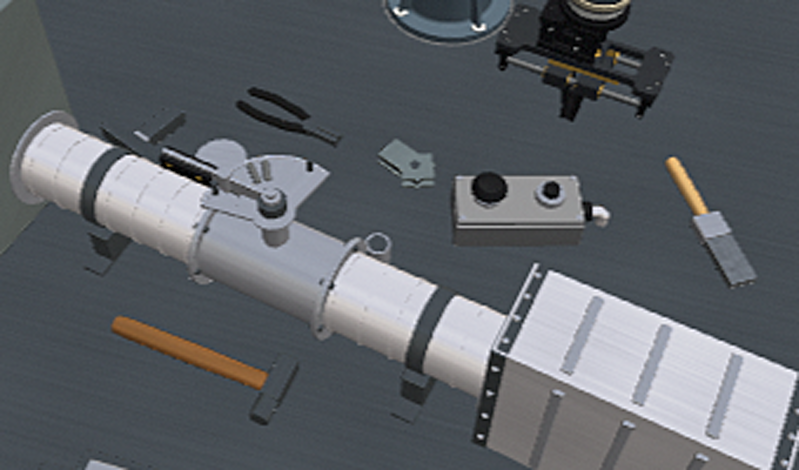

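The lever lies along the duct (hub at 272,200, grip at 185,165), the loose items are where they were, and the arm is clear of everything. Handing in.

```bash
python3 -c "
from rig import bot
print(bot.hand_in())"
```

```text
the job is handed in; nothing more can be done
None
```

The damper is fully open and the start button was pressed all the way in. I handed the job in at about 15 s of the 48 s allowed.

- **Damper lever:** I pushed it with the closed fingers on its push side only, past the half-open catch to the end stop. It held without moving at 24 N, where a rib gives at 9 N or less. Measured from the scene camera, the lever ended about 2° from my estimate of the duct's direction, which is within measuring error. I did not read the lever joint directly.
- **Start button:** I pressed it to a hard stop at 71.9 mm, which is its full 6 mm of travel below the 78 mm top. The force there was about 32 N. The stop button was not touched.
- **Final check:** The last picture shows the lever along the duct and the loose parts apparently where they were. The arm is clear, with no force on it beyond the sensor's noise.
- **Disagreements:** The networks gave some false detections, such as the paste jar or plier handles reported as buttons. I rejected those by height and by checking the pictures. My start-to-stop button spacing came out at 82 mm against the given 84 mm.

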